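# Refit the filter and cover of the bench air pump

### The job

The white bench air pump stands open for a filter change. Lay the filter cartridge in the pump's open filter bay, pull rib outward, right down on the bay's floor, and let go of it; then refit the cover: with its top edge still held well clear, hook its lower lip under the ledge along the bottom of the bay, swing the top edge shut and press it until the sprung catch snaps over it and the cover lies flush. Do not disturb the other things on the bench.

Things in the scene. Friction and masses are not known exactly. Their poses are not given: they have to be found in the camera images.
- pump: White bench air pump, fixed, 230 mm deep (x), 220 mm wide (y), 170 mm high; z up. Origin: on the worktop under its middle. Its front, toward the robot, is upright to 75 mm, then the face slopes up and away from the robot at 30 degrees from level (190 mm long), then the top is flat, with a gauge and two nozzles at the back, 26 mm high.
- filter_bay: The open filter bay, a pit in the pump's sloping face. Origin: middle of the face's lower front edge, 75 mm above the worktop. Axes: x up the slope, y left, z square out of the face (face z = 0, inside negative). Opening x = 20.5 to 145.5, y = -77 to 77 mm. A rebate at z = -5 mm carries the cover at the sides (|y| over 68, x over 30 mm) and at the top (x over 136 mm).
- ledge (a point): Middle of the inner lower edge of the ledge along the bottom of the bay: (20.5, 0, -3) mm in the bay's frame, axes as the bay's. The ledge is a strip 3 mm thick (z = -3 to 0), overhanging from x = 10 to 20.5 mm over the bay's whole width. Beneath it is a hollow, from the front wall at x = 10 to the cross wall at x = 38 mm, 50 mm deep.
- bay_floor (a point): Middle of the bay's floor, where the middle of the seated cartridge's underside belongs: (89, 0, -50) mm in the bay's frame, axes as the bay's (the cartridge may be turned half round). The cartridge's pit is x = 42 to 136, y = -68 to 68 mm; a cross wall 4 mm thick at its lower end rises to z = -14 mm.
- cover: Loose grey cover, about 0.22 kg. Origin under the plate's middle, on the level on which it lies; x from lip to top edge, y left, z out of the outer face. Plate x -60..60, y -75..75, z 5..10 mm; grip rib 14 mm thick, x -45..30, z 10..38 mm; two pads below, |y| 52..62, x 20..48, z 0..5 mm. Shut: origin at (83, 0, -10) mm in the bay's frame, axes parallel. Starts flat, rib up, lip toward the robot.
- cover_lip (a point): Middle of the end of the cover's lower lip: (-71, 0, 2.5) mm in the cover's frame, axes as the cover's. The lip is a tongue 5 mm thick (z = 0 to 5) and 130 mm wide that sticks out 11 mm beyond the plate's lower edge. Shut, this point is at (12, 0, -7.5) mm in the bay's frame, 8 mm in under the ledge.
- cover_top (a point): Middle of the cover's top edge, on the outer face: (60, 0, 10) mm in the cover's frame, axes as the cover's. Shut and flush, it is at (143, 0, 0) mm in the bay's frame.
- cartridge: Loose filter cartridge, a white-framed pleated panel 88 x 126 x 20 mm (x, y, z) with a pull rib on top, about 0.16 kg. Origin: middle of its underside; z up through the rib. The rib is 12 mm thick (in y), x = -25 to 25, z = 20 to 39 mm. Starts lying flat, rib up.
- catch (a joint): Sprung steel catch sliding on the pump's face above the bay. 0 = at rest, nose 4 mm over the shut cover's edge; grows (m) up the slope to 0.008. Spring: 5.6 N at rest, 8.4 N at 4 mm. The nose is bevelled: the cover's top edge pressed inward with some 10 to 15 N pushes it aside and it snaps back. Before that the hooked cover rests on the nose, its top edge some 9 mm proud.
- catch_nose (a point): Tip of the catch's nose, on its underside: at rest at (139, 0, 1) mm in the bay's frame; axes as the bay's. The catch is 26 mm wide (y = -13 to 13), rises to 12.5 mm above the face and runs up the slope to x = 176 mm; its guides reach |y| = 18.5 and x = 184 mm.
- timer: Small white bench timer, 39 x 68 x 51 mm, a bystander in front of the pump; origin under its middle.
- tape_roll: Roll of cream label tape lying flat, 68 mm across and 19 mm high, a bystander; origin under its middle.
- tweezers: Steel forceps lying flat, 124 mm long, a bystander; origin under its middle.
- cup_low: Specimen cup with white lid, 51 mm across and 64 mm high, a bystander at the right; origin under its middle.
- cup_high: Specimen cup with yellow lid, 51 mm across and 64 mm high, a bystander at the right; origin under its middle.
- dish: Petri dish, 60 mm across and 16 mm high, a bystander at the left; origin under its middle.

How it is judged (in metres and radians):
On the way, in this order (a step that is already met when the one before it is completed fails the run):
1. the cartridge lies on the floor of the filter bay, rib outward, and is let go (z of cartridge in the frame of filter_bay below -0.0475 m and x of cartridge in the frame of filter_bay between 0.084 and 0.094 m and y of cartridge in the frame of filter_bay between -0.008 and 0.008 m and angle between cartridge's own z axis and vertical below 0.9 rad and contact force between the fingers and cartridge below 0.1 N), for 0.2 s.
2. the cover's lower lip is hooked under the ledge while its top edge is still open (cover at least 7 degrees off the face) (x of cover_lip in the frame of filter_bay below 0.0175 m and z of cover_lip in the frame of filter_bay between -0.03 and -0.004 m and y of cover_lip in the frame of filter_bay between -0.01 and 0.01 m and z of cover_top in the frame of filter_bay above 0.012 m and angle between the z axis of cover and the z axis of filter_bay, either way round between 0.12 and 0.9 rad), for 0.1 s.
At the end, for the whole second after the job is handed in: The cartridge lies on the bay's floor (within 2.5 mm); the cover is at rest in its rebate with its lip at least 4 mm under the ledge, its top edge flush with the face within 3 mm, and the catch has sprung back over it (within 1.5 mm of its rest) (x of cover_lip in the frame of filter_bay below 0.0165 m and z of cover_lip in the frame of filter_bay below -0.0045 m and y of cover_lip in the frame of filter_bay between -0.004 and 0.004 m and z of cover_top in the frame of filter_bay between -0.003 and 0.003 m and angle between the z axis of cover and the z axis of filter_bay, either way round below 0.04 rad and value of joint catch below 0.0015 m and z of cartridge in the frame of filter_bay below -0.0475 m and x of cartridge in the frame of filter_bay between 0.084 and 0.094 m and y of cartridge in the frame of filter_bay between -0.008 and 0.008 m and linear speed of cover below 0.02 m/s); the robot touches nothing.
It fails at once if a bystander is pushed more than 30 mm from its place (distance of any of timer, tape_roll, tweezers, cup_low, cup_high, dish from where it was at the start of the episode above 0.03 m).
It also fails if it takes over 67 s, if anything falls off the work surface, if the arm or the gripper's body presses on something with over 40 N, if the wrist force passes 120 N, or if a joint passes its speed limit or range.

### The arm

A 6-joint arm with a two-finger parallel gripper is mounted at the origin on a cart in front of the work surface, level with it; the furniture and walls round the work are solid. World frame = base frame: x ahead of the robot, y to its left, z up, the work surface at z = 0. Lengths are in mm, angles in rad, forces in N, time in s.
With the tool pointing down it reaches from about 400 to 825 mm from the base axis. Payload 7 kg.
Tool frame: the origin (TCP) lies at the very end of the fingers, on their centre line; the grasp point (between the pads) lies 19 mm behind it; z points along the fingers, y is the line along which they close (so a half turn about z gives the same grasp; the last joint's range is limited). The gripper opens to 88 mm and grips with 3 to 60 N. Pads are 19 mm wide; open, the fingers measure 130 mm over their backs; the gripper's body (78 mm by 193 mm) begins 47 mm behind the grasp point.
Start: joints at [1.409, 0.359, 0.012, 0, -1.224, -0.288], TCP at [293.485, 607.834, 226.561] pointing down, gripper open.
Joint ranges: [-3.07, 3.07], [-1.43, 2.12], [-1.02, 1.25], [-3.03, 1.67], [-3.05, -0], [-3.03, 3.03]. Speed limits (rad/s): [2.39, 2.39, 3.01, 3.14, 3.14, 3.14].

### API

Orientations are given as a 3x3 rotation matrix whose columns are the frame's x, y, z axes.
In Python, from bench import sensors, imaging, finish_job gives the robot as it stands.
- The arm moves only by the shell command python3 -m handwheel 'ROWS' [OPENING] [FORCE]. ROWS is a JSON object of lists of equal length, an entry for each row: "travel": the shift along the tool's x, y, z in mm, a list of three; "turn": the turn, a rotation vector about the tool's x, y, z in degrees, a list of three. A call has 1 to 12 rows; each row is the pose to reach, as a shift and turn from the pose commanded when the call began, along the tool's axes at that moment; what a row does not reach only later rows make up. A row lasts 1/10 s, in which the tool goes at most 50 mm and 8.59 degrees, less where a joint would pass 70% of its speed; a pose out of reach is approached as far as the arm can. A call with a gripper value outside its range is refused whole. OPENING is the opening, from 0 (shut) to 1 (fully open), set as the call begins (- or left out, the last holds). The fingers move at their own pace and stop on an object; FORCE is the grip in N (left out, the last holds). Time passes only in rows, so rows that repeat a pose let the fingers close. It gives the time, the measured TCP pose, the force, the opening and the grip force at its end, in the units of the state.
- sensors.observe(): the state, without advancing time (a new reading comes with each control period).
- imaging.camera(name): name is "scene" or "top"; returns the picture (400x640x3 uint8, red, green, blue); there is no depth.
- imaging.calibration(name): a dict with "fx", "fy", "cx", "cy" (pixels), "rvec" (rotation vector, rad) and "tvec" (3), from world to camera coordinates, as OpenCV has them. Camera axes: x right, y down, z forward; pixel columns grow to the right and rows downward; lengths in mm; the calibration is good to about 2 mm. A picture is of the moment at which its call begins. calibration takes no time and is no camera call.
- finish_job(): hands the job in; it is judged then, once.
The state is a dict: "clock": time; "joints": joint angles; "qd": joint speeds; "tau": joint torques, N m; "tcp_pos": TCP position; "eef_rot": TCP orientation; "wrist_force": force on the tool from outside, world axes, zero at the start; "ft_torque": the same for the moment, N m; "grip_width": finger opening in mm; "grasp_force": force on a finger pad.
Only numpy, scipy, OpenCV 4.12 (cv2) and the standard library are available. Lean on these libraries where they do the work, as an engineer would, in place of code of your own. Each camera call takes 0.05 s, during which the arm holds its last target. There are 200 camera calls.

## Working session

There is one attempt and no reset: what is moved stays moved. The work goes in short steps, Python scripts to look and compute and a shell command to move; the robot and the scene stay as the last step left them, time stands still between calls to the robot, and variables do not carry over. Pictures are saved under pics/ and viewed, at most 12 in all, crops included, and the job is handed in when it is done.

```bash
ls; mkdir -p pics
python3 - <<'E'
from bench import sensors, imaging
import cv2,numpy as np
s=sensors.observe();print(s['clock'],s['tcp_pos'],np.round(s['eef_rot'],3).tolist(),s['grip_width'])
for n in('scene','top'):
    cv2.imwrite(f'pics/{n}0.png',cv2.cvtColor(imaging.camera(n),cv2.COLOR_RGB2BGR))
    c=imaging.calibration(n);R=cv2.Rodrigues(np.array(c['rvec'],float))[0];print(n,c,(-R.T@np.array(c['tvec']).ravel()).round())
E
```

```text
pics
0.0 [293.28171297 607.4163324  225.63498383] [[0.9, -0.435, -0.001], [-0.435, -0.9, -0.002], [0.0, 0.002, -1.0]] 88.10643383947254
scene {'fx': 378.38853506079414, 'fy': 378.38853506079414, 'cx': 324.6434349233823, 'cy': 204.25321131025143, 'rvec': array([ 2.08774803, -0.96786412,  0.42736607]), 'tvec': array([-349.29885917,  328.02913742, 1136.04041819])} [-261. -713.  971.]
top {'fx': 456.4700897203806, 'fy': 456.4700897203806, 'cx': 317.1003057845934, 'cy': 197.55489303028227, 'rvec': array([ 2.17041135, -2.18438048,  0.09423802]), 'tvec': array([ -25.12261178,  540.96317471, 1776.74236702])} [ 386.  -28. 1817.]
```

View pics/scene0.png

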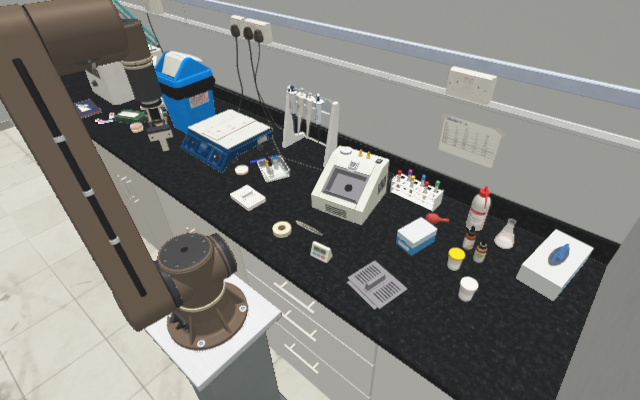

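View pics/top0.png

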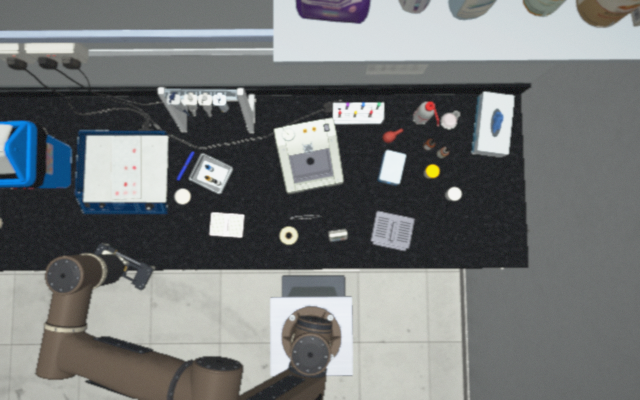

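The scene view shows the pump at (350,183), the cover at (377,284) and the cartridge at (248,197). In the top view these are at (310,157), (393,230) and (227,225). Next I'll zoom in on these in one composite.

Run:
```python
import cv2,numpy as np
t=cv2.imread('pics/top0.png');s=cv2.imread('pics/scene0.png')
def c(im,x,y,w,h,f=5): return cv2.resize(im[y:y+h,x:x+w],None,fx=f,fy=f,interpolation=cv2.INTER_CUBIC)
A=np.hstack([c(t,270,115,80,80,5),c(s,305,140,100,100,4)])
B=np.hstack([c(t,205,205,50,40,5),c(t,368,205,50,50,4)[:200],c(s,342,255,70,55,5)[:200,:350]])
B=cv2.resize(B[:200],(800,200)) if B.shape[1]!=800 else B
cv2.imwrite('pics/comp.png',np.vstack([A,B]))
```

```text
(no output)
```

View pics/comp.png

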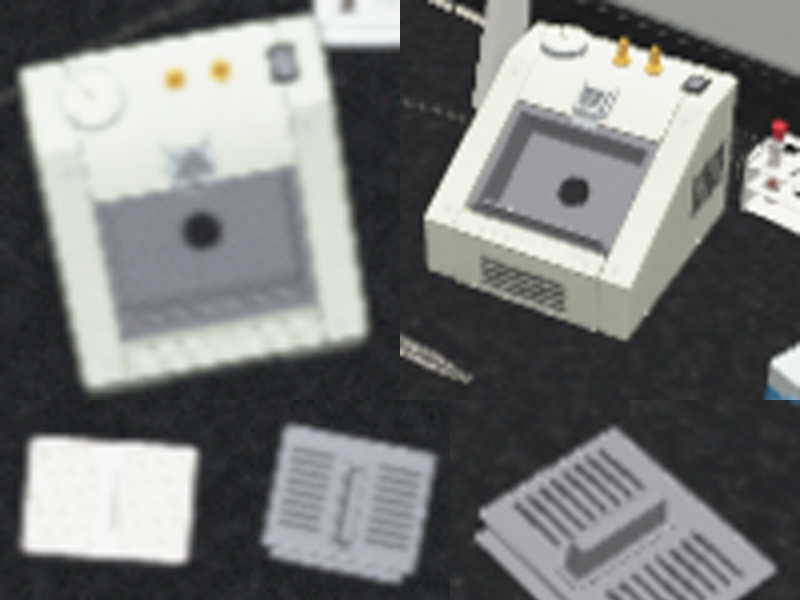

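```bash
cat > v.py <<'E'
import cv2,numpy as np
from bench import imaging
F=4
def calib(n):
    c=imaging.calibration(n);K=np.array([[c['fx'],0,c['cx']],[0,c['fy'],c['cy']],[0,0,1.]])
    return K,cv2.Rodrigues(np.array(c['rvec'],float))[0],np.array(c['tvec'],float).ravel()
def plane(n,px,z):
    K,R,t=calib(n);px=np.atleast_2d(px).astype(float);z=np.broadcast_to(z,len(px))
    o=-R.T@t;d=(R.T@np.linalg.inv(K)@np.c_[px,np.ones(len(px))].T).T
    return o+d*((z-o[2])/d[:,2])[:,None]
def proj(n,P):
    K,R,t=calib(n);q=(K@(R@np.atleast_2d(P).T+t[:,None])).T;return q[:,:2]/q[:,2:]
def quad(m,full=False):
    """largest blob of upsampled mask -> 4 corners by line fits (crop pixel coords, upsampled)"""
    cs=cv2.findContours(m,cv2.RETR_EXTERNAL,cv2.CHAIN_APPROX_NONE)[0];c=max(cs,key=cv2.contourArea)
    h=cv2.convexHull(c);e=2
    while len(a:=cv2.approxPolyDP(h,e,True))>4:e+=1
    a=a[:,0].astype(float);p=c[:,0].astype(float);L=[]
    for i in range(4):
        A,B=a[i],a[(i+1)%4];u=(B-A)/np.linalg.norm(B-A);s=(p-A)@u/np.linalg.norm(B-A);d=abs((p-A)@[-u[1],u[0]])
        q=p[(s>.12)&(s<.88)&(d<8)];l=cv2.fitLine(q.astype(np.float32),cv2.DIST_HUBER,0,.01,.01).ravel()
        L.append(np.cross([*l[2:],1],[*(l[2:]+l[:2]),1]))
    X=[np.cross(L[i-1],L[i]) for i in range(4)]
    return np.array([x[:2]/x[2] for x in X])
def crop(im,x,y,w,h):
    return cv2.resize(im[y:y+h,x:x+w],None,fx=F,fy=F,interpolation=cv2.INTER_CUBIC)
def unc(q,x,y): return (q+.5)/F-.5+[x,y]
def fit2(A,B):
    """rigid 2D: B = R A + t"""
    a,b=A.mean(0),B.mean(0);U,_,V=np.linalg.svd((A-a).T@(B-b));R=V.T@np.diag([1,np.linalg.det(V.T@U.T)])@U.T
    t=b-R@a;return np.degrees(np.arctan2(R[1,0],R[0,0])),t,np.linalg.norm(A@R.T+t-B,axis=1)
def grey(im,x,y,w,h): return cv2.cvtColor(crop(im,x,y,w,h),cv2.COLOR_RGB2GRAY)
E
cat > m.py <<'E'
from v import *
im={n:cv2.cvtColor(cv2.imread(f'pics/{n}0.png'),cv2.COLOR_BGR2RGB) for n in('scene','top')}
dbg=[]
def run(n,box,lo,hi,ker,model,hz,name,hint):
    g=grey(im[n],*box);m=cv2.inRange(g,lo,hi)
    m=cv2.morphologyEx(m,cv2.MORPH_CLOSE,np.ones((13,13)));m=cv2.morphologyEx(m,cv2.MORPH_OPEN,np.ones((ker,ker)))
    # keep blob nearest crop centre
    k,lab,st,ce=cv2.connectedComponentsWithStats(m);i=lab[g.shape[0]//2,g.shape[1]//2] or 1+np.argmax(st[1:,4])
    m=(lab==i).astype(np.uint8)*255
    q=quad(m);px=unc(q,*box[:2])
    d=cv2.cvtColor(g,cv2.COLOR_GRAY2BGR);cv2.polylines(d,[np.round(q).astype(int)],True,(0,0,255),1);dbg.append(cv2.resize(d,(260,260)))
    best=None
    for s in range(4):
        for fl in(1,-1):
            P=np.roll(px[::fl],s,0);W=plane(n,P,hz)[:,:2]
            y,t,r=fit2(model,W)
            if abs((y-hint+180)%360-180)<50 and (best is None or r.max()<best[2].max()):best=(y,t,r)
    print(name,n,'yaw %.2f'%best[0],best[1].round(1),'res',best[2].round(1))
c30=np.cos(np.pi/6)
bay=np.array([[20.5,-77],[20.5,77],[145.5,77],[145.5,-77]]);bm=bay*[c30,1];bz=75+bay[:,0]*.5
rect=lambda x0,x1,y:np.array([[x0,-y],[x0,y],[x1,y],[x1,-y]],float)
for n,b in(('top',(283,140,60,55)),('scene',(313,155,62,54))): run(n,b,40,170,60,bm,bz,'bay',10)
for n,b in(('top',(203,203,48,44)),('scene',(224,180,48,34))): run(n,b,140,255,15,rect(-44,44,63),20,'cart',0)
for n,b in(('top',(366,204,54,54)),('scene',(340,254,74,60))): run(n,b,75,255,41,rect(-60,60,75),10,'cover',-10)
cv2.imwrite('pics/dbg.png',np.vstack([np.hstack(dbg[::2]),np.hstack(dbg[1::2])]))
E
python3 m.py
```

```text
bay top yaw 5.84 [580.9 -15.1] res [12.2  4.4 12.8  3.8]
bay scene yaw 22.22 [580.3 -36.5] res [10.5 15.4  6.5 17.8]
cart top yaw -4.20 [437.5 328.9] res [3.2 3.  3.  3. ]
cart scene yaw -4.35 [429.3 322.2] res [10.4 10.  10.8 10.6]
cover top yaw -9.99 [ 409.5 -324.3] res [6.1 8.6 9.5 6.4]
cover scene yaw -14.16 [ 405.  -323.8] res [ 6.3 13.3  9.9 11.2]
```

View pics/dbg.png

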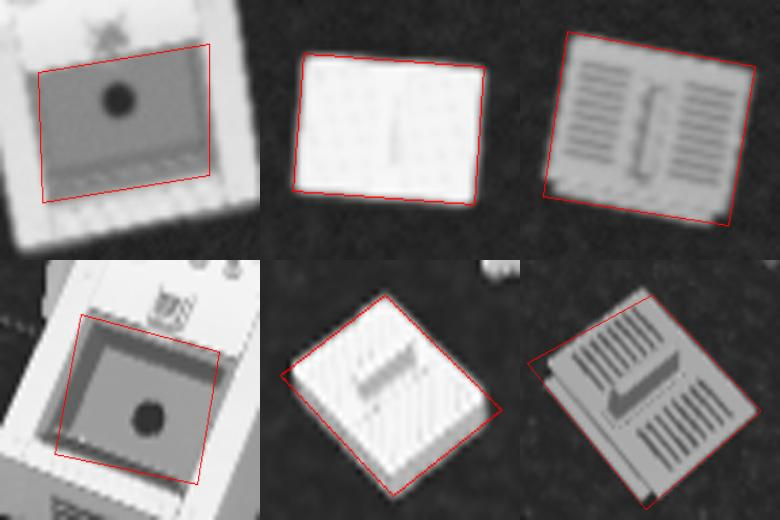

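The red outlines show that the square opening kernel clips the rotated bay and cover quads. The cartridge quad in the top view is good. I'll switch to an elliptical kernel and include the lip in the cover model.

```bash
python3 - <<'E'
s=open('m.py').read()
s=s.replace("np.ones((ker,ker))","cv2.getStructuringElement(cv2.MORPH_ELLIPSE,(ker,ker))").replace("40,170,60,bm","40,180,45,bm").replace("75,255,41,rect(-60,60,75),10","75,255,21,rect(-71,60,75),np.array([3,3,9,9.])").replace("140,255,15,","140,255,9,")
open('m.py','w').write(s)
v=open('v.py').read()
v=v.replace("    a=a[:,0].astype(float);p=c[:,0].astype(float);L=[]\n    for i in range(4):","    a=a[:,0].astype(float);p=c[:,0].astype(float)\n    for k in range(4): a=refine(a,p)\n    return a\ndef refine(a,p):\n    L=[]\n    for i in range(4):")
v=v.replace("(d<8)","(d<10)")
open('v.py','w').write(v)
E
python3 m.py
```

```text
bay top yaw 10.46 [582.7 -19.7] res [5.  5.  5.3 4.8]
bay scene yaw 10.61 [576. -20.] res [3.2 1.4 1.5 3. ]
cart top yaw -4.38 [437.5 328.9] res [3.  2.9 3.2 3. ]
cart scene yaw -4.20 [429.4 322.4] res [11.2 10.6 10.2 10. ]
cover top yaw -12.01 [ 414.1 -325.6] res [4.7 4.  4.4 3.8]
cover scene yaw -12.67 [ 413.  -322.1] res [0.9 3.2 0.7 3.1]
```

View pics/dbg.png

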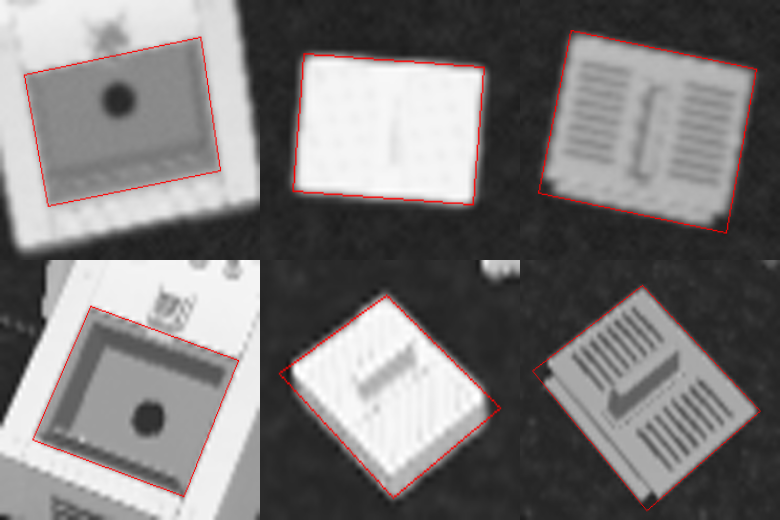

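```bash
cat >> m.py <<'E'
print('---')
def sides(n,box,lo,hi,ker,hz,t,yaw,sc):
    g=grey(im[n],*box);m=cv2.inRange(g,lo,hi);m=cv2.morphologyEx(m,cv2.MORPH_CLOSE,np.ones((13,13)));m=cv2.morphologyEx(m,cv2.MORPH_OPEN,cv2.getStructuringElement(cv2.MORPH_ELLIPSE,(ker,ker)))
    px=unc(quad(m),*box[:2])
    a=np.radians(yaw);R=np.array([[np.cos(a),-np.sin(a)],[np.sin(a),np.cos(a)]])
    for z in hz:
        W=plane(n,px,z)[:,:2];print(n,z,((W-t)@R/[sc,1]).round(1).tolist())
# bay corners in bay frame, rays met with the slope plane
a=np.radians(10.5);ex=np.array([np.cos(a)*c30,np.sin(a)*c30,.5]);ey=np.array([-np.sin(a),np.cos(a),0]);ez=np.cross(ex,ey)
O=np.array([579,-20,75.])
for n,b in(('top',(283,140,60,55)),('scene',(313,155,62,54))):
    for hi in(165,180,195):
        g=grey(im[n],*b);m=cv2.inRange(g,40,hi);m=cv2.morphologyEx(m,cv2.MORPH_CLOSE,np.ones((13,13)));m=cv2.morphologyEx(m,cv2.MORPH_OPEN,cv2.getStructuringElement(cv2.MORPH_ELLIPSE,(45,45)))
        px=unc(quad(m),*b[:2]);p0=plane(n,px,0);p1=plane(n,px,100);d=p1-p0;w=p0+d*(((O-p0)@ez)/(d@ez))[:,None]
        print(n,hi,np.c_[(w-O)@ex,(w-O)@ey].round(1).tolist())
sides('scene',(224,180,48,34),228,255,9,[20],np.array([437.5,330]),-4.3,1)
sides('top',(203,203,48,44),190,255,9,[20],np.array([437.5,330]),-4.3,1)
E
python3 m.py | sed -n '/---/,$p'
```

```text
---
top 165 [[143.3, -76.2], [31.9, -75.5], [31.9, 75.0], [142.8, 75.2]]
top 180 [[144.4, -77.5], [29.9, -77.0], [30.0, 76.6], [143.9, 76.1]]
top 195 [[145.6, -79.0], [27.2, -78.6], [28.0, 77.8], [145.1, 77.6]]
scene 165 [[141.5, 75.8], [140.2, -72.8], [20.9, -73.6], [19.6, 75.5]]
scene 180 [[141.9, -74.0], [20.5, -74.8], [18.6, 76.9], [143.1, 77.3]]
scene 195 [[143.1, 78.6], [142.5, -75.2], [20.0, -75.4], [17.8, 77.9]]
scene 20 [[37.9, 59.2], [38.1, -63.1], [-46.8, -63.1], [-46.9, 58.8]]
top 20 [[43.9, 62.3], [43.7, -64.4], [-43.7, -64.5], [-44.0, 62.2]]
```

```bash
cat > g.py <<'E'
import numpy as np,sys
from scipy.spatial.transform import Rotation as Ro
from bench import sensors
O=np.array([577.5,-20,75.]);YAW=10.5
def bayR():
    return Ro.from_euler('ZY',[YAW,-30],degrees=True).as_matrix()
def tool(Rc): # tool frame for object frame Rc: x same, z opposite
    return Rc@np.diag([1,-1,-1])
def flat(yaw): return Ro.from_euler('Z',yaw,degrees=True).as_matrix()
def delta(p,R):
    s=sensors.observe();P,E=np.array(s['tcp_pos']),np.array(s['eef_rot'])
    print('travel',(E.T@(np.array(p)-P)).round(1).tolist(),'turn',Ro.from_matrix(E.T@R).as_rotvec(degrees=True).round(2).tolist(),'| t',round(s['clock'],2),'tcp',P.round(1),'F',np.round(s['wrist_force'],1),'w',round(s['grip_width'],1))
def inbay(p): return bayR().T@(np.array(p)-O)
def bay(x,y,z): return O+bayR()@np.array([x,y,z],float)
def cover_tool(lx,lz,th,gx=-7.5,gz=14,ly=0):
    """TCP pose such that the cover's lip point is at bay (lx,ly,lz) tilted th deg; TCP at cover (gx,0,gz)"""
    Rc=bayR()@Ro.from_euler('Y',-th,degrees=True).as_matrix()
    return bay(lx,ly,lz)+Rc@np.array([gx+71,0,gz-2.5]),tool(Rc)
E
python3 -c "
from g import *
delta([436,328.5,90],tool(flat(-4.3)))"
```

```text
travel [249.8, 188.9, 136.0] turn [0.08, 0.01, -21.48] | t 0.1 tcp [293.3 607.5 225.7] F [0.4 0.8 0.1] w 87.2
```

```bash
python3 -m handwheel '{"travel":[[249.8,188.9,136],[249.8,188.9,136],[249.8,188.9,136],[249.8,188.9,136],[249.8,188.9,136],[249.8,188.9,136],[249.8,188.9,136],[249.8,188.9,136],[249.8,188.9,136]],"turn":[[0,0,-21.5],[0,0,-21.5],[0,0,-21.5],[0,0,-21.5],[0,0,-21.5],[0,0,-21.5],[0,0,-21.5],[0,0,-21.5],[0,0,-21.5]]}' 0.6
python3 - <<'E'
from v import *
from g import *
delta([436,328.5,24],tool(flat(-4.3)))
a=[]
for n,b in(('scene',(200,140,110,100)),('top',(200,180,60,75))):
    im=imaging.camera(n);a.append(cv2.resize(cv2.cvtColor(crop(im,*b),cv2.COLOR_RGB2BGR),(400,400)))
cv2.imwrite('pics/near.png',np.hstack(a))
E
```

```text
clock: 1.0
tcp_pos: [436.6, 328.0, 90.1]
eef_rot: [[0.997, -0.076, -0.001], [-0.076, -0.997, -0.001], [-0.001, 0.001, -1.0]]
wrist_force: [-0.3, 0.7, 0.1]
grip_width: 52.4
grasp_force: 0.0
travel [-0.6, -0.6, 66.1] turn [0.06, 0.03, -0.08] | t 1.0 tcp [436.6 328.   90.1] F [-0.3  0.7  0.1] w 52.4
```

View pics/near.png

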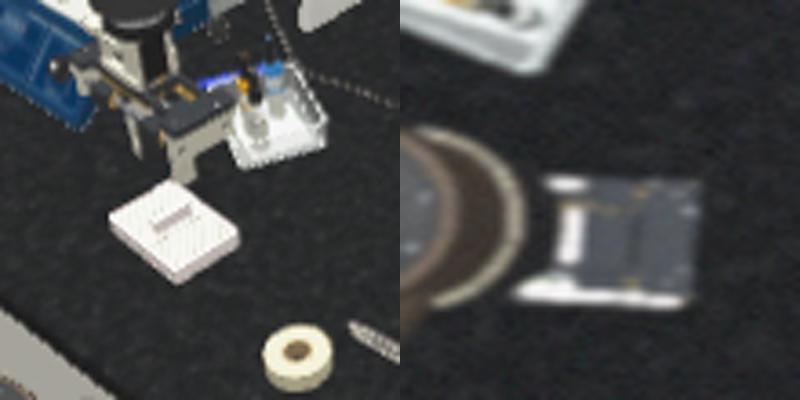

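The gripper hovers centred over the cartridge, whose rib is at about (172,218) in the left crop. I'll descend and grip.

```bash
python3 -m handwheel '{"travel":[[-0.6,-0.6,40],[-0.6,-0.6,60],[-0.6,-0.6,66],[-0.6,-0.6,66]],"turn":[[0,0,0],[0,0,0],[0,0,0],[0,0,0]]}' - && python3 -m handwheel '{"travel":[[0,0,0],[0,0,0],[0,0,0],[0,0,0],[0,0,0],[0,0,0]],"turn":[[0,0,0],[0,0,0],[0,0,0],[0,0,0],[0,0,0],[0,0,0]]}' 0 25 && python3 -m handwheel '{"travel":[[0,0,-30],[0,0,-70],[0,0,-120],[0,0,-170],[0,0,-176],[0,0,-176]],"turn":[[0,0,0],[0,0,0],[0,0,0],[0,0,0],[0,0,0],[0,0,0]]}'
python3 -c "
from g import *
B=bayR()
delta(bay(88.5,0,60),tool(B))
s=sensors.observe();print(np.round(s['joints'],2))"
```

```text
clock: 1.5
tcp_pos: [435.4, 330.4, 24.3]
eef_rot: [[0.997, -0.073, -0.0], [-0.073, -0.997, -0.001], [-0.0, 0.001, -1.0]]
wrist_force: [0.3, -0.5, 0.0]
grip_width: 52.3
grasp_force: 0.0
clock: 2.1
tcp_pos: [435.9, 329.9, 24.8]
eef_rot: [[0.997, -0.075, 0.0], [-0.075, -0.997, 0.0], [0.0, -0.0, -1.0]]
wrist_force: [-0.6, -0.4, 2.0]
grip_width: 12.1
grasp_force: 25.0
clock: 2.7
tcp_pos: [436.1, 330.3, 202.2]
eef_rot: [[0.997, -0.075, 0.002], [-0.075, -0.997, 0.003], [0.002, -0.003, -1.0]]
wrist_force: [-0.2, 0.2, -2.2]
grip_width: 11.7
grasp_force: 25.0
travel [212.2, 327.0, 30.2] turn [3.69, 29.72, -14.49] | t 2.7 tcp [436.1 330.3 202.2] F [-0.2  0.2 -2.2] w 11.7
[ 1.01  0.16 -0.31 -0.   -1.09  0.49]
```

```bash
python3 -m handwheel '{"travel":[[212,327,20],[212,327,20],[212,327,20],[212,327,20],[212,327,20],[212,327,20],[212,327,20],[212,327,20],[212,327,20],[212,327,20],[212,327,20],[212,327,20]],"turn":[[3.7,29.7,-14.5],[3.7,29.7,-14.5],[3.7,29.7,-14.5],[3.7,29.7,-14.5],[3.7,29.7,-14.5],[3.7,29.7,-14.5],[3.7,29.7,-14.5],[3.7,29.7,-14.5],[3.7,29.7,-14.5],[3.7,29.7,-14.5],[3.7,29.7,-14.5],[3.7,29.7,-14.5]]}'
python3 - <<'E'
from v import *
from g import *
delta(bay(88.5,0,30),tool(bayR()))
s=sensors.observe();print(inbay(s['tcp_pos']).round(1))
im=imaging.camera('scene');cv2.imwrite('pics/hov.png',cv2.cvtColor(crop(im,290,110,130,125),cv2.COLOR_RGB2BGR))
E
```

```text
clock: 3.9
tcp_pos: [621.6, -12.2, 178.9]
eef_rot: [[0.854, 0.183, 0.487], [0.16, -0.983, 0.088], [0.495, 0.003, -0.869]]
wrist_force: [-0.4, 0.5, -1.8]
grip_width: 11.9
grasp_force: 25.0
travel [-2.0, -0.4, 37.6] turn [0.14, 0.32, 0.11] | t 3.9 tcp [621.6 -12.2 178.9] F [-0.4  0.5 -1.8] w 11.9
[90.7 -0.3 67.6]
```

View pics/hov.png

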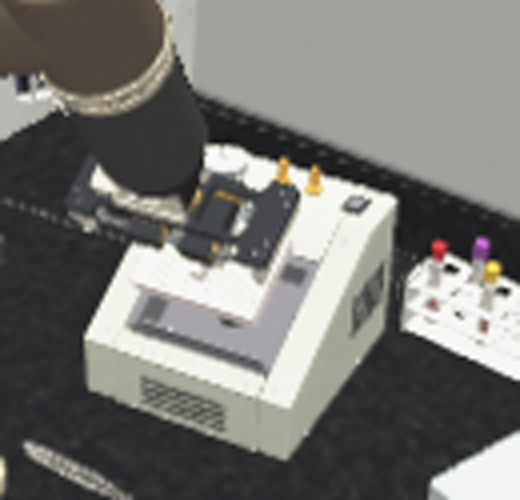

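The cartridge is held level over the bay. The lower front edge of its underside runs from about (135,280) to (250,322) in the crop. I'll compare that with the predicted corners.

Run:
```python
from v import *
from g import *
for x in(-44,):
  for y in(63,-63):
    for z in (43,63):print(x,y,z,((proj('scene',bay(90.7+x,y,z))+.5-[290,110])*4-.5).round(0))
for x,y in((20.5,77),(20.5,-77),(145.5,-77)): print('bay',x,y,((proj('scene',bay(x,y,0))+.5-[290,110])*4-.5).round(0))
```

```text
-44 63 43 [[135. 289.]]
-44 63 63 [[129. 279.]]
-44 -63 43 [[256. 329.]]
-44 -63 63 [[252. 319.]]
bay 20.5 77 [[123. 328.]]
bay 20.5 -77 [[268. 377.]]
bay 145.5 -77 [[322. 261.]]
```

Run:
```python
import cv2,numpy as np
from v import *
from g import *
g=cv2.cvtColor(cv2.imread('pics/hov.png'),cv2.COLOR_BGR2GRAY).astype(np.float32)
for y in(40,20,0,-20,-40):
    xs=np.arange(36,62,2.)
    q=((np.vstack([proj('scene',bay(x,y,43)) for x in xs])+.5-[290,110])*4-.5)
    a=cv2.remap(g,q[:,:1].astype(np.float32),q[:,1:].astype(np.float32),1).ravel()
    xs2=np.arange(10,34,2.);q=((np.vstack([proj('scene',bay(x,y,0)) for x in xs2])+.5-[290,110])*4-.5)
    b=cv2.remap(g,q[:,:1].astype(np.float32),q[:,1:].astype(np.float32),1).ravel()
    print(y,'cart36+',a.astype(int),'ledge10+',b.astype(int))
for x in (52,60):
    ys=np.arange(56,76,2.)
    for s in(1,-1):
        q=((np.vstack([proj('scene',bay(x,s*y,43)) for y in ys])+.5-[290,110])*4-.5)
        print('side',x,s,cv2.remap(g,q[:,:1].astype(np.float32),q[:,1:].astype(np.float32),1).ravel().astype(int))
```

```text
40 cart36+ [102 101 101 103 107 126 147 175 204 235 242 238 237] ledge10+ [240 241 241 243 227 186 138 104  96  90  93 116]
20 cart36+ [165 166 166 165 166 168 166 160 181 222 248 246 240] ledge10+ [239 241 245 241 223 190 146 112  90  86  97 127]
0 cart36+ [165 165 165 165 165 165 163 171 199 236 249 246 246] ledge10+ [241 241 241 240 232 192 147 109  97  93  96 115]
-20 cart36+ [164 164 165 165 166 167 167 164 177 213 242 251 248] ledge10+ [243 242 243 246 231 202 153 116  94  82  88 122]
-40 cart36+ [171 162 132  97  90 115 142 159 194 230 251 248 246] ledge10+ [241 241 243 239 226 194 151 115  94  95 101 118]
side 52 1 [193 187 186 196 210 221 225 227 230 235]
side 52 -1 [185 186 183 177 170 167 166 166 166 166]
side 60 1 [247 247 247 247 247 246 246 246 244 242]
side 60 -1 [220 197 183 175 169 167 167 167 166 166]
```

```bash
python3 -m handwheel '{"travel":[[-2,0,30],[-2,0,45],[-2,0,55],[-2,0,65],[-2,0,72],[-2,0,72]],"turn":[[0.1,0.3,0.1],[0.1,0.3,0.1],[0.1,0.3,0.1],[0.1,0.3,0.1],[0.1,0.3,0.1],[0.1,0.3,0.1]]}'
python3 -c "
from g import *
delta(bay(88.5,0,-25.5),tool(bayR()))
s=sensors.observe();print(inbay(s['tcp_pos']).round(1),(bayR().T@s['wrist_force']).round(1))"
```

```text
clock: 4.55
tcp_pos: [657.0, -7.9, 119.7]
eef_rot: [[0.855, 0.188, 0.484], [0.159, -0.982, 0.1], [0.494, -0.008, -0.87]]
wrist_force: [-0.5, -0.6, -2.0]
grip_width: 12.1
grasp_force: 25.0
travel [-3.3, -2.4, 24.1] turn [-0.56, 0.41, 0.05] | t 4.55 tcp [657.   -7.9 119.7] F [-0.5 -0.6 -2. ] w 12.1
[91.9 -2.6 -1.4] [-1.5 -0.5 -1.4]
```

```bash
python3 -m handwheel '{"travel":[[-1,0,8],[-1,0,14],[-1,0,18],[-1,0,20],[-1,0,21],[-1,0,21]],"turn":[[0,0,0],[0,0,0],[0,0,0],[0,0,0],[0,0,0],[0,0,0]]}'
python3 -c "
from g import *
s=sensors.observe();print(inbay(s['tcp_pos']).round(1),(bayR().T@s['wrist_force']).round(1))"
```

```text
clock: 5.15
tcp_pos: [666.2, -7.6, 103.9]
eef_rot: [[0.857, 0.193, 0.478], [0.161, -0.981, 0.107], [0.489, -0.015, -0.872]]
wrist_force: [-6.8, 5.7, -2.2]
grip_width: 11.7
grasp_force: 25.0
[ 92.   -4.  -19.7] [-6.   6.8  0.9]
```

Contact with the upper and right walls about 6 mm above the floor. I'll ease away and continue.

```bash
python3 -m handwheel '{"travel":[[-2,-2,0],[-3,-3.5,0],[-3,-3.5,2],[-3,-3.5,4],[-3,-3.5,5],[-3,-3.5,5]],"turn":[[0,0,0],[0,0,0],[0,0,0],[0,0,0],[0,0,0],[0,0,0]]}'
python3 -c "
from g import *
s=sensors.observe();print(inbay(s['tcp_pos']).round(1),(bayR().T@s['wrist_force']).round(1))"
```

```text
clock: 5.75
tcp_pos: [668.1, -6.3, 100.1]
eef_rot: [[0.857, 0.193, 0.477], [0.159, -0.981, 0.11], [0.489, -0.019, -0.872]]
wrist_force: [-2.4, -0.2, 2.0]
grip_width: 11.8
grasp_force: 25.1
[ 91.8  -3.  -24. ] [-1.1  0.3  2.9]
```

```bash
python3 -m handwheel '{"travel":[[0,0,1.5],[0,0,1.5],[0,0,1.5]],"turn":[[0,0,0],[0,0,0],[0,0,0]]}' && python3 -m handwheel '{"travel":[[0,0,0],[0,0,0],[0,0,0],[0,0,0],[0,0,0]],"turn":[[0,0,0],[0,0,0],[0,0,0],[0,0,0],[0,0,0]]}' 0.4 && python3 -m handwheel '{"travel":[[0,0,-20],[0,0,-50],[0,0,-90],[0,0,-130],[0,0,-160],[0,0,-160]],"turn":[[0,0,0],[0,0,0],[0,0,0],[0,0,0],[0,0,0],[0,0,0]]}'
python3 - <<'E'
from v import *
from g import *
delta([413.5-7.5*np.cos(np.radians(-12.3)),-324+7.5*np.sin(np.radians(12.3)),110],tool(flat(-12.3)))
im=imaging.camera('scene');cv2.imwrite('pics/seat.png',cv2.cvtColor(crop(im,305,140,100,90),cv2.COLOR_RGB2BGR))
E
```

```text
clock: 6.05
tcp_pos: [668.5, -6.2, 99.3]
eef_rot: [[0.857, 0.193, 0.477], [0.159, -0.981, 0.111], [0.489, -0.019, -0.872]]
wrist_force: [-7.2, 2.0, 5.9]
grip_width: 11.8
grasp_force: 25.0
clock: 6.55
tcp_pos: [668.8, -6.3, 98.9]
eef_rot: [[0.858, 0.193, 0.477], [0.159, -0.981, 0.11], [0.489, -0.019, -0.872]]
wrist_force: [-0.2, 0.1, -0.3]
grip_width: 34.5
grasp_force: 0.0
clock: 7.15
tcp_pos: [593.1, -23.8, 243.8]
eef_rot: [[0.854, 0.193, 0.483], [0.158, -0.981, 0.112], [0.496, -0.019, -0.868]]
wrist_force: [1.5, 0.2, 1.5]
grip_width: 35.3
grasp_force: 0.0
travel [-273.2, 259.3, -7.7] turn [-7.15, -29.08, 22.63] | t 7.15 tcp [593.1 -23.8 243.8] F [1.5 0.2 1.5] w 35.3
```

View pics/seat.png

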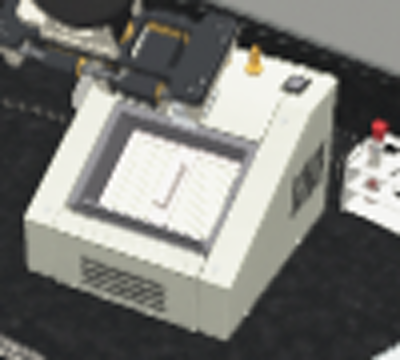

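The cartridge lies in the bay at (165,180) in the crop, rib outward. Next, the cover.

```bash
python3 -m handwheel '{"travel":[[-273,259,-8],[-273,259,-8],[-273,259,-8],[-273,259,-8],[-273,259,-8],[-273,259,-8],[-273,259,-8],[-273,259,-8],[-273,259,-8],[-273,259,-8]],"turn":[[-7.2,-29.1,22.6],[-7.2,-29.1,22.6],[-7.2,-29.1,22.6],[-7.2,-29.1,22.6],[-7.2,-29.1,22.6],[-7.2,-29.1,22.6],[-7.2,-29.1,22.6],[-7.2,-29.1,22.6],[-7.2,-29.1,22.6],[-7.2,-29.1,22.6]]}' 0.6
python3 - <<'E'
from v import *
from g import *
print(inbay([668.8,-6.3,98.9]).round(1))
c=np.radians(-12.3)
delta([413.5-7.5*np.cos(c),-324-7.5*np.sin(c),14],tool(flat(-12.3)))
# cover rib in the scene picture: sample of outer face edges via rays at z=10, using first picture
im=cv2.cvtColor(cv2.imread('pics/scene0.png'),cv2.COLOR_BGR2GRAY).astype(np.float32)
R=flat(-12.3)
for x in(20,0,-20,-35):
    ys=np.arange(-20,21,2.);q=np.vstack([proj('scene',np.array([413.5,-324,0])+R@[x,y,38]) for y in ys]).astype(np.float32)
    print(x,cv2.remap(im,q[:,:1],q[:,1:],1).ravel().astype(int))
E
```

```text
clock: 8.2
tcp_pos: [403.7, -322.8, 105.7]
eef_rot: [[0.977, -0.215, -0.01], [-0.215, -0.977, -0.002], [-0.01, 0.004, -1.0]]
wrist_force: [0.3, 0.2, -0.1]
grip_width: 52.9
grasp_force: 0.0
[ 91.9  -3.2 -25.4]
travel [3.2, -1.3, 91.7] turn [0.25, 0.55, -0.11] | t 8.2 tcp [ 403.7 -322.8  105.7] F [ 0.3  0.2 -0.1] w 52.9
20 [168 167 162 153 141 125 118 146 165 170 168 166 165 159 141 136 130 121
 128 120 122]
0 [126 106  98  98 100 107 127 150 163 170 169 167 162 160 148 136 136 130
 130 134 132]
-20 [131 110  99  98  98 104 124 152 166 172 170 169 165 159 157 145 142 137
 136 143 138]
-35 [124 106  99  97  98 101 122 152 169 171 171 169 163 149 138 134 134 135
 137 133 127]
```

```bash
python3 -m handwheel '{"travel":[[3,-1,40],[3,-1,70],[3,-1,85],[3,-1,91],[3,-1,91]],"turn":[[0.2,0.5,0],[0.2,0.5,0],[0.2,0.5,0],[0.2,0.5,0],[0.2,0.5,0]]}' && python3 -m handwheel '{"travel":[[0,0,0],[0,0,0],[0,0,0],[0,0,0],[0,0,0],[0,0,0]],"turn":[[0,0,0],[0,0,0],[0,0,0],[0,0,0],[0,0,0],[0,0,0]]}' 0 55 && python3 -m handwheel '{"travel":[[0,0,-30],[0,0,-70],[0,0,-120],[0,0,-170],[0,0,-220],[0,0,-220]],"turn":[[0,0,0],[0,0,0],[0,0,0],[0,0,0],[0,0,0],[0,0,0]]}'
python3 - <<'E'
from v import *
from g import *
p,R=cover_tool(50,40,20);print(p.round(1));delta(p,R)
E
```

```text
clock: 8.7
tcp_pos: [407.2, -321.7, 15.5]
eef_rot: [[0.977, -0.212, 0.0], [-0.212, -0.977, -0.001], [0.0, 0.001, -1.0]]
wrist_force: [0.4, -0.8, -0.8]
grip_width: 53.1
grasp_force: 0.0
clock: 9.3
tcp_pos: [406.9, -322.4, 16.3]
eef_rot: [[0.977, -0.213, 0.002], [-0.213, -0.977, -0.002], [0.002, 0.001, -1.0]]
wrist_force: [-0.9, 0.1, 2.0]
grip_width: 13.3
grasp_force: 55.0
clock: 9.9
tcp_pos: [409.5, -323.8, 243.4]
eef_rot: [[0.977, -0.212, 0.012], [-0.212, -0.977, -0.007], [0.013, 0.004, -1.0]]
wrist_force: [0.6, 0.9, -3.1]
grip_width: 13.4
grasp_force: 55.0
[631.9  -9.9 190.7]
travel [150.0, -354.2, 53.2] turn [10.28, 48.63, -21.1] | t 9.9 tcp [ 409.5 -323.8  243.4] F [ 0.6  0.9 -3.1] w 13.4
```

```bash
sed -i 's/gz=14/gz=15.5/' g.py
python3 - <<'E'
from g import *
p,R=cover_tool(50,70,20);print(p.round(1));delta(p,R)
E
```

```text
[616.  -12.9 217.6]
travel [135.4, -347.8, 26.1] turn [10.28, 48.63, -21.1] | t 9.9 tcp [ 409.5 -323.8  243.4] F [ 0.6  0.9 -3.1] w 13.4
```

```bash
python3 -m handwheel '{"travel":[[135,-348,26],[135,-348,26],[135,-348,26],[135,-348,26],[135,-348,26],[135,-348,26],[135,-348,26],[135,-348,26],[135,-348,26],[135,-348,26],[135,-348,26],[135,-348,26]],"turn":[[10.3,48.6,-21.1],[10.3,48.6,-21.1],[10.3,48.6,-21.1],[10.3,48.6,-21.1],[10.3,48.6,-21.1],[10.3,48.6,-21.1],[10.3,48.6,-21.1],[10.3,48.6,-21.1],[10.3,48.6,-21.1],[10.3,48.6,-21.1],[10.3,48.6,-21.1],[10.3,48.6,-21.1]]}'
python3 - <<'E'
from v import *
from g import *
p,R=cover_tool(35,15,20);delta(p,R);s=sensors.observe();print(s['eef_rot'])
E
```

```text
clock: 11.1
tcp_pos: [615.9, -27.8, 198.0]
eef_rot: [[0.629, 0.209, 0.749], [0.11, -0.977, 0.181], [0.769, -0.032, -0.638]]
wrist_force: [-0.7, -0.7, -1.4]
grip_width: 13.8
grasp_force: 55.0
travel [-16.4, -13.0, 36.6] turn [-2.39, -0.32, -0.38] | t 11.1 tcp [615.9 -27.8 198. ] F [-0.7 -0.7 -1.4] w 13.8
[[ 0.62918017  0.20940717  0.74851917]
 [ 0.10973497 -0.97730959  0.18117448]
 [ 0.7694742  -0.03185266 -0.63788311]]
```

```bash
python3 -m handwheel '{"travel":[[0,0,0],[0,0,0],[0,0,0]],"turn":[[0,0,0],[0,0,0],[0,0,0]]}'
python3 - <<'E'
from v import *
from g import *
p,R=cover_tool(35,15,20);delta(p,R)
s=sensors.observe();print(np.round(s['joints'],2));im=imaging.camera('scene');cv2.imwrite('pics/cov.png',cv2.cvtColor(crop(im,285,100,120,130),cv2.COLOR_RGB2BGR))
E
```

```text
clock: 11.4
tcp_pos: [616.6, -27.6, 199.0]
eef_rot: [[0.628, 0.209, 0.75], [0.109, -0.977, 0.181], [0.771, -0.032, -0.636]]
wrist_force: [0.5, 0.1, -2.0]
grip_width: 13.9
grasp_force: 55.0
travel [-17.6, -13.0, 36.6] turn [-2.39, -0.42, -0.39] | t 11.4 tcp [616.6 -27.6 199. ] F [ 0.5  0.1 -2. ] w 13.9
[ 0.24 -0.   -0.69 -0.47 -0.    2.  ]
```

View pics/cov.png

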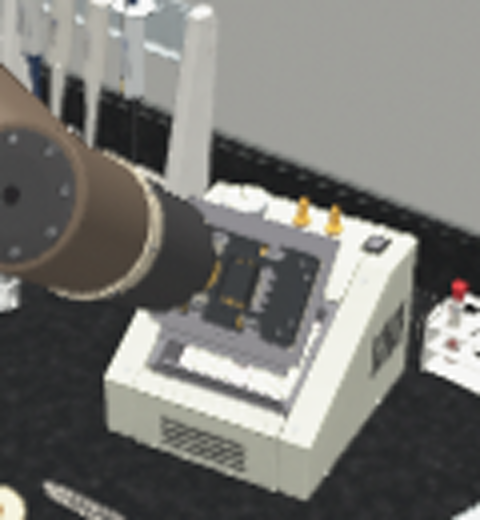

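The picture shows the cover held over the bay, but joint 5 is at its limit, so the wrist can't pitch up any further. I'll lay the cover back and regrip it with the tool leaning 25° about the closing axis, which keeps the tool steep at the bay.

Run:
```python
from g import *
delta([409.5,-323.8,200],tool(flat(-12.3)))
```

```text
travel [-161.7, 246.1, -209.7] turn [-12.41, -49.27, 21.98] | t 11.45 tcp [616.7 -27.5 199. ] F [-0.2 -0.2 -1.9] w 13.8
```

```bash
python3 -m handwheel '{"travel":[[-161.7,246,-210],[-161.7,246,-210],[-161.7,246,-210],[-161.7,246,-210],[-161.7,246,-210],[-161.7,246,-210],[-161.7,246,-210],[-161.7,246,-210],[-161.7,246,-210],[-161.7,246,-210],[-161.7,246,-210],[-161.7,246,-210]],"turn":[[-12.4,-49.3,22],[-12.4,-49.3,22],[-12.4,-49.3,22],[-12.4,-49.3,22],[-12.4,-49.3,22],[-12.4,-49.3,22],[-12.4,-49.3,22],[-12.4,-49.3,22],[-12.4,-49.3,22],[-12.4,-49.3,22],[-12.4,-49.3,22],[-12.4,-49.3,22]]}'
python3 - <<'E'
from g import *
delta([407,-322.4,40],tool(flat(-12.3)))
E
```

```text
clock: 12.65
tcp_pos: [409.9, -322.9, 200.3]
eef_rot: [[0.977, -0.212, 0.0], [-0.212, -0.977, 0.0], [0.0, -0.0, -1.0]]
wrist_force: [-0.4, 1.1, -2.2]
grip_width: 13.4
grasp_force: 55.0
travel [-3.0, 0.2, 160.3] turn [-0.0, -0.01, 0.07] | t 12.65 tcp [ 409.9 -322.9  200.3] F [-0.4  1.1 -2.2] w 13.4
```

Commanded pose tracks the real one. Lower it, release and back off.

```bash
python3 -m handwheel '{"travel":[[-3,0,50],[-3,0,100],[-3,0,140],[-3,0,165],[-3,0,178],[-3,0,182],[-3,0,183.5],[-3,0,183.5]],"turn":[[0,0,0],[0,0,0],[0,0,0],[0,0,0],[0,0,0],[0,0,0],[0,0,0],[0,0,0]]}' && python3 -m handwheel '{"travel":[[0,0,0],[0,0,0],[0,0,0],[0,0,0],[0,0,-20],[0,0,-45],[0,0,-45]],"turn":[[0,0,0],[0,0,0],[0,0,0],[0,0,0],[0,0,0],[0,0,0],[0,0,0]]}' 0.5
python3 - <<'E'
from g import *
# cover frame origin from gripping: TCP at cover (-7.5,0) when TCP was 407,-322.4
C=flat(-12.3);o=np.array([407,-322.4,0])+C@[7.5,0,0]
T=tool(C)@Ro.from_euler('Y',0).as_matrix()
z=C@[-np.sin(np.radians(25)),0,-np.cos(np.radians(25))];y=T[:,1];x=np.cross(y,z);R=np.c_[x,y,z]
delta(o+C@[-14,0,60],R);delta(o+C@[-14,0,16],R)
E
```

```text
clock: 13.45
tcp_pos: [407.3, -322.8, 17.3]
eef_rot: [[0.977, -0.212, 0.001], [-0.212, -0.977, -0.0], [0.001, 0.0, -1.0]]
wrist_force: [0.2, -0.3, -1.6]
grip_width: 13.6
grasp_force: 55.0
clock: 14.15
tcp_pos: [408.4, -323.8, 64.5]
eef_rot: [[0.977, -0.212, 0.004], [-0.212, -0.977, -0.002], [0.004, 0.001, -1.0]]
wrist_force: [0.4, 0.4, 0.1]
grip_width: 43.7
grasp_force: 0.0
travel [-8.2, -1.1, 4.5] turn [0.07, -25.24, 0.03] | t 14.15 tcp [ 408.4 -323.8   64.5] F [0.4 0.4 0.1] w 43.7
travel [-8.4, -1.1, 48.5] turn [0.07, -25.24, 0.03] | t 14.15 tcp [ 408.4 -323.8   64.5] F [0.4 0.4 0.1] w 43.7
```

```bash
python3 -m handwheel '{"travel":[[-8,-0.5,0],[-8,-0.5,0],[-8,-0.5,0],[-8,-0.5,20],[-8,-0.5,38],[-8,-0.5,47],[-8,-0.5,48],[-8,-0.5,48]],"turn":[[0,-8,0],[0,-16.5,0],[0,-25,0],[0,-25,0],[0,-25,0],[0,-25,0],[0,-25,0],[0,-25,0]]}' && python3 -m handwheel '{"travel":[[0,0,0],[0,0,0],[0,0,0],[0,0,0],[0,0,0],[0,0,0]],"turn":[[0,0,0],[0,0,0],[0,0,0],[0,0,0],[0,0,0],[0,0,0]]}' 0 55
python3 -c "
from g import *
s=sensors.observe();print(np.round(s['joints'],2))"
```

```text
clock: 14.95
tcp_pos: [397.9, -320.3, 13.9]
eef_rot: [[0.884, -0.213, -0.415], [-0.193, -0.977, 0.091], [-0.425, -0.0, -0.905]]
wrist_force: [-2.1, 1.3, 2.6]
grip_width: 43.7
grasp_force: 1.4
clock: 15.55
tcp_pos: [398.9, -320.9, 13.8]
eef_rot: [[0.885, -0.213, -0.413], [-0.193, -0.977, 0.09], [-0.423, 0.0, -0.906]]
wrist_force: [-0.2, -0.1, 4.7]
grip_width: 13.9
grasp_force: 57.1
[-0.27  0.57 -0.29  0.03 -1.14  1.61]
```

```bash
cat >> g.py <<'E'
def cover_tool(lx,lz,th,gx=-15.5,gz=14.2,ly=0,phi=25):
    Rc=bayR()@Ro.from_euler('Y',-th,degrees=True).as_matrix()
    T=tool(Rc);y=T[:,1];f=np.radians(phi);z=Rc@[-np.sin(f),0,-np.cos(f)]
    return bay(lx,ly,lz)+Rc@np.array([gx+71,0,gz-2.5]),np.c_[np.cross(y,z),y,z]
E
python3 - <<'E'
from g import *
s=sensors.observe();delta(np.array(s['tcp_pos'])+[0,0,200],np.array(s['eef_rot']))
E
```

```text
travel [-84.6, 0.0, -181.2] turn [0.0, 0.0, 0.0] | t 15.55 tcp [ 398.9 -320.9   13.8] F [-0.2 -0.1  4.7] w 13.9
```

```bash
python3 -m handwheel '{"travel":[[-4.2,0,-9],[-17,0,-36],[-34,0,-72],[-51,0,-108],[-68,0,-144],[-84.6,0,-181],[-84.6,0,-181]],"turn":[[0,0,0],[0,0,0],[0,0,0],[0,0,0],[0,0,0],[0,0,0],[0,0,0]]}'
python3 - <<'E'
from g import *
p,R=cover_tool(50,60,16);print(p);delta(p,R)
E
```

```text
clock: 16.25
tcp_pos: [401.0, -321.9, 218.7]
eef_rot: [[0.889, -0.212, -0.406], [-0.194, -0.977, 0.086], [-0.415, 0.002, -0.91]]
wrist_force: [0.9, -0.7, -2.4]
grip_width: 13.5
grasp_force: 57.0
[620.21115182 -12.08395591 200.01238608]
travel [142.6, -349.4, -45.1] turn [-0.6, 44.91, -23.36] | t 16.25 tcp [ 401.  -321.9  218.7] F [ 0.9 -0.7 -2.4] w 13.5
```

```bash
python3 -m handwheel '{"travel":[[142.6,-349,-45],[142.6,-349,-45],[142.6,-349,-45],[142.6,-349,-45],[142.6,-349,-45],[142.6,-349,-45],[142.6,-349,-45],[142.6,-349,-45],[142.6,-349,-45],[142.6,-349,-45],[142.6,-349,-45],[142.6,-349,-45]],"turn":[[-0.6,44.9,-23.4],[-0.6,44.9,-23.4],[-0.6,44.9,-23.4],[-0.6,44.9,-23.4],[-0.6,44.9,-23.4],[-0.6,44.9,-23.4],[-0.6,44.9,-23.4],[-0.6,44.9,-23.4],[-0.6,44.9,-23.4],[-0.6,44.9,-23.4],[-0.6,44.9,-23.4],[-0.6,44.9,-23.4]]}'
python3 - <<'E'
from g import *
s=sensors.observe();print(np.round(s['joints'],2));
for a in((50,60),(30,8),(30,-11),(14,-11.5)):
    p,R=cover_tool(*a,16);delta(p,R)
E
```

```text
clock: 17.45
tcp_pos: [617.2, -12.1, 193.5]
eef_rot: [[0.922, 0.181, 0.343], [0.168, -0.983, 0.069], [0.35, -0.006, -0.937]]
wrist_force: [0.5, -0.6, -1.5]
grip_width: 13.5
grasp_force: 57.0
[ 0.32  0.1  -0.5   0.08 -0.62  1.37]
travel [5.0, 0.5, -5.0] turn [-0.29, 0.5, -0.18] | t 17.45 tcp [617.2 -12.1 193.5] F [ 0.5 -0.6 -1.5] w 13.5
travel [-6.1, 0.8, 49.5] turn [-0.29, 0.5, -0.18] | t 17.45 tcp [617.2 -12.1 193.5] F [ 0.5 -0.6 -1.5] w 13.5
travel [-3.0, 0.9, 68.3] turn [-0.29, 0.5, -0.18] | t 17.45 tcp [617.2 -12.1 193.5] F [ 0.5 -0.6 -1.5] w 13.5
travel [-18.7, 1.0, 71.4] turn [-0.29, 0.5, -0.18] | t 17.45 tcp [617.2 -12.1 193.5] F [ 0.5 -0.6 -1.5] w 13.5
```

```bash
python3 -m handwheel '{"travel":[[-3,0.8,25],[-6,0.8,45],[-5,0.8,52],[-5,0.8,54],[-5,0.8,54]],"turn":[[-0.3,0.5,-0.2],[-0.3,0.5,-0.2],[-0.3,0.5,-0.2],[-0.3,0.5,-0.2],[-0.3,0.5,-0.2]]}'
python3 - <<'E'
from v import *
from g import *
for a in((30,4),(30,-11),(14,-11.5)):
    p,R=cover_tool(*a,16);delta(p,R)
im=imaging.camera('scene');cv2.imwrite('pics/low.png',cv2.cvtColor(crop(im,290,110,120,120),cv2.COLOR_RGB2BGR))
E
```

```text
clock: 17.95
tcp_pos: [632.4, -9.4, 142.0]
eef_rot: [[0.917, 0.183, 0.353], [0.171, -0.983, 0.065], [0.359, 0.001, -0.933]]
wrist_force: [-0.1, -0.0, -2.4]
grip_width: 14.0
grasp_force: 57.0
travel [-1.8, 0.4, -0.2] turn [0.01, -0.06, 0.07] | t 17.95 tcp [632.4  -9.4 142. ] F [-0.1 -0.  -2.4] w 14.0
travel [0.5, 0.4, 14.6] turn [0.01, -0.06, 0.07] | t 17.95 tcp [632.4  -9.4 142. ] F [-0.1 -0.  -2.4] w 14.0
travel [-15.2, 0.4, 17.6] turn [0.01, -0.06, 0.07] | t 17.95 tcp [632.4  -9.4 142. ] F [-0.1 -0.  -2.4] w 14.0
```

View pics/low.png

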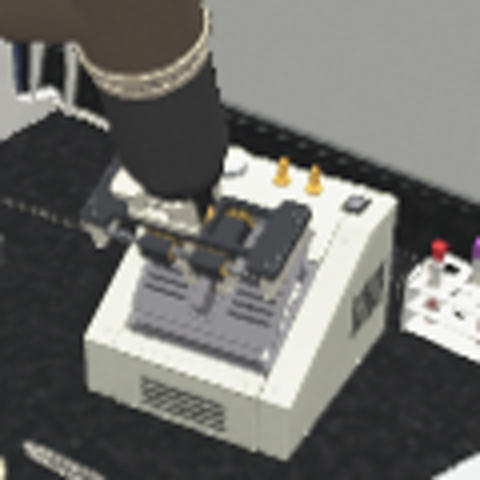

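The cover's lip lies just over the ledge, running from about (130,330) to (268,370) in the crop. A quick projection will check that lateral fit.

Run:
```python
from v import *
from g import *
Rc=bayR()@Ro.from_euler('Y',-16,degrees=True).as_matrix();o=bay(31.5,0,4)-Rc@[-71,0,2.5]
for c in((-71,65,5),(-71,-65,5),(-60,75,10),(-60,-75,10)): print(c,((proj('scene',o+Rc@c)+.5-[290,110])*4-.5).round(0))
g=cv2.cvtColor(cv2.imread('pics/low.png'),cv2.COLOR_BGR2GRAY).astype(np.float32)
f=lambda q:cv2.remap(g,q[:,:1].astype(np.float32),q[:,1:].astype(np.float32),1).ravel().astype(int)
P=lambda l:((np.vstack([proj('scene',x) for x in l])+.5-[290,110])*4-.5)
for x in(-55,-50,-40,-25):
    for s in(1,-1): print('plate side',x,s,'y 67..',f(P([o+Rc@[x,s*y,10] for y in np.arange(67,86,2)])))
for y in(50,20,-20,-50): print('lip',y,'x -80..',f(P([o+Rc@[x,y,2.5] for x in np.arange(-80,-52,2)])))
```

```text
(-71, 65, 5) [[137. 319.]]
(-71, -65, 5) [[259. 361.]]
(-60, 75, 10) [[130. 304.]]
(-60, -75, 10) [[272. 352.]]
plate side -55 1 y 67.. [143 147 151 171 203 234 245 241 240 240]
plate side -55 -1 y 67.. [143 148 149 139 134 140 157 184 219 238]
plate side -50 1 y 67.. [144 143 150 161 187 218 239 245 241 241]
plate side -50 -1 y 67.. [145 145 142 139 144 156 159 167 200 234]
plate side -40 1 y 67.. [126 138 154 163 189 221 244 245 241 240]
plate side -40 -1 y 67.. [143 146 139 133 145 160 159 157 193 234]
plate side -25 1 y 67.. [119 131 146 161 179 210 232 243 241 240]
plate side -25 -1 y 67.. [140 143 140 157 176 177 167 157 153 183]
lip 50 x -80.. [ 98  89  93 102 122 136 143 145 142 141 144 147 147 146]
lip 20 x -80.. [118  89  79  91 119 141 145 142 132 130 140 146 146 146]
lip -20 x -80.. [123  95  80  85 109 134 145 143 133 127 133 141 144 145]
lip -50 x -80.. [119  96  91  94 112 131 142 147 145 139 139 143 145 146]
```

```bash
python3 -m handwheel '{"travel":[[-1,0.3,5],[-1,0.3,9],[-1.5,0.3,12],[-1.5,0.3,15],[-1.5,0.3,15]],"turn":[[0,0,0],[0,0,0],[0,0,0],[0,0,0],[0,0,0]]}'
python3 - <<'E'
from g import *
s=sensors.observe();print((bayR().T@s['wrist_force']).round(1))
for a in((28,-11),(20,-11.5),(14,-11.5)):
    p,R=cover_tool(*a,16);delta(p,R)
E
```

```text
clock: 18.5
tcp_pos: [636.2, -8.7, 127.4]
eef_rot: [[0.917, 0.184, 0.353], [0.172, -0.983, 0.065], [0.359, 0.001, -0.933]]
wrist_force: [-4.3, 0.8, 5.0]
grip_width: 13.5
grasp_force: 57.2
[-1.   1.6  6.4]
travel [0.2, 0.4, -0.1] turn [0.01, -0.06, 0.12] | t 18.5 tcp [636.2  -8.7 127.4] F [-4.3  0.8  5. ] w 13.5
travel [-7.7, 0.4, 1.6] turn [0.01, -0.06, 0.12] | t 18.5 tcp [636.2  -8.7 127.4] F [-4.3  0.8  5. ] w 13.5
travel [-13.6, 0.4, 2.6] turn [0.01, -0.06, 0.12] | t 18.5 tcp [636.2  -8.7 127.4] F [-4.3  0.8  5. ] w 13.5
```

```bash
python3 -m handwheel '{"travel":[[0,0,-1.8],[0,0,-1.8],[-4,0,-1],[-8,0,-0.2],[-11,0.2,0.3],[-13,0.2,0.7],[-13,0.2,0.7]],"turn":[[0,0,0],[0,0,0],[0,0,0],[0,0,0],[0,0,0],[0,0,0],[0,0,0]]}'
python3 - <<'E'
from g import *
s=sensors.observe();print((bayR().T@s['wrist_force']).round(1))
for a in((14,-10,16),(13,-9,9),(12.5,-8,5)):
    p,R=cover_tool(*a);delta(p,R)
E
```

```text
clock: 19.2
tcp_pos: [623.8, -11.2, 121.2]
eef_rot: [[0.918, 0.184, 0.352], [0.172, -0.983, 0.065], [0.358, 0.0, -0.934]]
wrist_force: [0.4, -0.4, -2.1]
grip_width: 13.8
grasp_force: 57.2
[-0.8 -0.5 -1.9]
travel [0.1, 0.2, -0.1] turn [-0.0, -0.0, 0.09] | t 19.2 tcp [623.8 -11.2 121.2] F [ 0.4 -0.4 -2.1] w 13.8
travel [2.8, 0.2, 4.8] turn [0.0, -7.0, 0.09] | t 19.2 tcp [623.8 -11.2 121.2] F [ 0.4 -0.4 -2.1] w 13.8
travel [4.0, 0.2, 7.4] turn [0.0, -11.0, 0.09] | t 19.2 tcp [623.8 -11.2 121.2] F [ 0.4 -0.4 -2.1] w 13.8
```

```bash
python3 -m handwheel '{"travel":[[0,0,-2],[-0.3,0,-3],[-0.3,0,-3]],"turn":[[0,0,0],[0,0,0],[0,0,0]]}'
python3 - <<'E'
from g import *
s=sensors.observe();print((bayR().T@s['wrist_force']).round(1),inbay(s['tcp_pos']).round(1))
E
```

```text
clock: 19.5
tcp_pos: [623.2, -11.2, 124.2]
eef_rot: [[0.917, 0.184, 0.353], [0.172, -0.983, 0.066], [0.359, 0.0, -0.933]]
wrist_force: [3.3, -1.1, -6.6]
grip_width: 13.4
grasp_force: 57.2
[-0.7 -1.7 -7.2] [65.   0.3 19.4]
```

The lip meets the ledge from below (−7 N), so it is hooked. Swing it shut down to the nose.

```bash
python3 -m handwheel '{"travel":[[0.1,0,2.5],[0.1,0,2.7],[1.5,0,5],[3,0,7.8],[3.6,0,9],[4.2,0,10.2],[4.2,0,10.2]],"turn":[[0,0,0],[0,0,0],[0,-3.5,0],[0,-7,0],[0,-9,0],[0,-11,0],[0,-11,0]]}'
python3 - <<'E'
from g import *
s=sensors.observe();print((bayR().T@s['wrist_force']).round(1),inbay(s['tcp_pos']).round(1),s['ft_torque'])
p,R=cover_tool(12.5,-8,5);delta(p,R)
E
```

```text
clock: 20.2
tcp_pos: [630.3, -10.0, 115.7]
eef_rot: [[0.968, 0.183, 0.169], [0.181, -0.983, 0.031], [0.172, 0.001, -0.985]]
wrist_force: [-2.0, -0.2, -2.5]
grip_width: 13.6
grasp_force: 57.2
[-2.9  0.2 -1.2] [66.9  0.2  8.3] [-0.19501227  1.28289592  0.0211119 ]
travel [-0.2, 0.2, -0.1] turn [0.02, 0.11, 0.08] | t 20.2 tcp [630.3 -10.  115.7] F [-2.  -0.2 -2.5] w 13.6
```

```bash
python3 -m handwheel '{"travel":[[0,0,0],[0,0,0],[0,0,0],[0,0,0],[0,0,-10],[0,0,-40],[0,0,-60],[0,0,-60]],"turn":[[0,0,0],[0,0,0],[0,0,0],[0,0,0],[0,0,0],[0,0,0],[0,0,0],[0,0,0]]}' 0.5
python3 - <<'E'
from v import *
from g import *
def press(x,z,phi=15):
    _,R=cover_tool(0,0,0,phi=phi);return bay(x,0,z),R
for z in(40,14,0): delta(*press(126,z))
im=imaging.camera('scene');cv2.imwrite('pics/rest.png',cv2.cvtColor(crop(im,290,110,120,120),cv2.COLOR_RGB2BGR))
g=cv2.cvtColor(cv2.imread('pics/rest.png'),cv2.COLOR_BGR2GRAY).astype(np.float32)
f=lambda q:cv2.remap(g,q[:,:1].astype(np.float32),q[:,1:].astype(np.float32),1).ravel().astype(int)
P=lambda l:((np.vstack([proj('scene',x) for x in l])+.5-[290,110])*4-.5)
for y in(50,30,0,-30,-50): print('ledge line x 12..',f(P([bay(x,y,0) for x in np.arange(12,40,2)])))
E
```

```text
clock: 21.0
tcp_pos: [621.8, -11.6, 179.8]
eef_rot: [[0.967, 0.184, 0.178], [0.181, -0.983, 0.033], [0.181, 0.001, -0.984]]
wrist_force: [-0.8, -0.2, -0.3]
grip_width: 44.0
grasp_force: 0.0
travel [42.0, 0.3, 15.0] turn [0.0, 4.6, 0.12] | t 21.0 tcp [621.8 -11.6 179.8] F [-0.8 -0.2 -0.3] w 44.0
travel [50.8, 0.3, 39.5] turn [0.0, 4.6, 0.12] | t 21.0 tcp [621.8 -11.6 179.8] F [-0.8 -0.2 -0.3] w 44.0
travel [55.4, 0.3, 52.7] turn [0.0, 4.6, 0.12] | t 21.0 tcp [621.8 -11.6 179.8] F [-0.8 -0.2 -0.3] w 44.0
ledge line x 12.. [241 240 223 192 162 150 147 152 155 156 156 157 156 151]
ledge line x 12.. [239 240 237 215 190 167 158 156 155 156 156 156 158 158]
ledge line x 12.. [239 239 230 209 181 162 150 146 144 150 147 128 110 102]
ledge line x 12.. [239 244 245 232 206 177 160 153 155 156 156 156 160 154]
ledge line x 12.. [238 240 235 222 195 171 157 155 156 156 156 156 156 152]
```

View pics/rest.png

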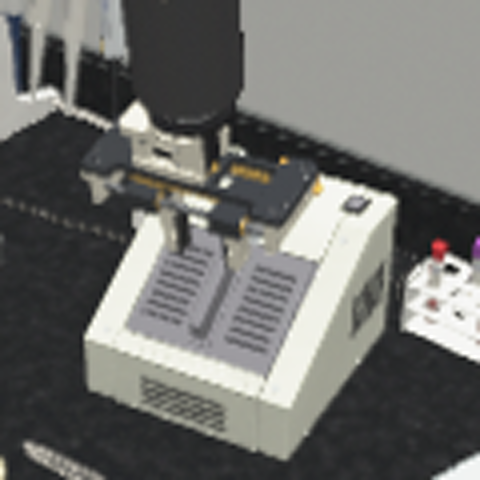

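The cover lies in the bay, hooked at the ledge and resting on the nose. Next I'll go over its top end with the fingers wide and press.

```bash
python3 -m handwheel '{"travel":[[20,0,5],[42,0.3,15],[45,0.3,25],[48.5,0.3,33],[50,0.3,36],[50,0.3,36]],"turn":[[0,4.6,0],[0,4.6,0],[0,4.6,0],[0,4.6,0],[0,4.6,0],[0,4.6,0]]}' 1
python3 - <<'E'
from g import *
s=sensors.observe();print((bayR().T@s['wrist_force']).round(1),inbay(s['tcp_pos']).round(1))
_,R=cover_tool(0,0,0,phi=15)
for z in(10,4,1,-1): delta(bay(126,0,z),R)
E
```

```text
clock: 21.65
tcp_pos: [674.2, -2.1, 147.5]
eef_rot: [[0.952, 0.184, 0.247], [0.178, -0.983, 0.045], [0.251, 0.001, -0.968]]
wrist_force: [-0.7, -0.5, 0.6]
grip_width: 85.0
grasp_force: 0.0
[-0.4 -0.3  0.9] [121.5  -0.   13.6]
travel [5.3, -0.0, 2.2] turn [0.01, 0.48, 0.08] | t 21.65 tcp [674.2  -2.1 147.5] F [-0.7 -0.5  0.6] w 85.0
travel [6.9, -0.0, 8.0] turn [0.01, 0.48, 0.08] | t 21.65 tcp [674.2  -2.1 147.5] F [-0.7 -0.5  0.6] w 85.0
travel [7.7, -0.0, 10.9] turn [0.01, 0.48, 0.08] | t 21.65 tcp [674.2  -2.1 147.5] F [-0.7 -0.5  0.6] w 85.0
travel [8.3, -0.0, 12.8] turn [0.01, 0.48, 0.08] | t 21.65 tcp [674.2  -2.1 147.5] F [-0.7 -0.5  0.6] w 85.0
```

```bash
python3 -m handwheel '{"travel":[[4.5,0,2.2],[5.5,0,5],[6,0,7],[6,0,8],[6,0,8]],"turn":[[0,0,0],[0,0,0],[0,0,0],[0,0,0],[0,0,0]]}'
python3 -c "
from g import *
s=sensors.observe();print((bayR().T@s['wrist_force']).round(1),inbay(s['tcp_pos']).round(1))"
python3 -m handwheel '{"travel":[[0.3,0,1],[0.5,0,2],[0.8,0,3],[0.8,0,3]],"turn":[[0,0,0],[0,0,0],[0,0,0],[0,0,0]]}'
python3 -c "
from g import *
s=sensors.observe();print((bayR().T@s['wrist_force']).round(1),inbay(s['tcp_pos']).round(1))"
```

```text
clock: 22.15
tcp_pos: [682.5, -0.5, 142.4]
eef_rot: [[0.951, 0.184, 0.249], [0.178, -0.983, 0.046], [0.253, 0.0, -0.967]]
wrist_force: [-0.3, -0.5, 0.6]
grip_width: 87.9
grasp_force: 0.1
[ 0.  -0.5  0.7] [1.262e+02 1.000e-01 5.000e+00]
clock: 22.55
tcp_pos: [683.9, -0.3, 140.4]
eef_rot: [[0.951, 0.184, 0.249], [0.178, -0.983, 0.046], [0.253, 0.001, -0.968]]
wrist_force: [-5.7, 0.0, 7.5]
grip_width: 87.9
grasp_force: 4.6
[-1.1  1.1  9.3] [126.4  -0.    2.5]
```

```bash
for i in 1; do python3 -m handwheel '{"travel":[[0.3,0,1],[0.5,0,2],[0.5,0,2]],"turn":[[0,0,0],[0,0,0],[0,0,0]]}'; done
python3 -c "
from g import *
s=sensors.observe();print((bayR().T@s['wrist_force']).round(1),inbay(s['tcp_pos']).round(1))"
```

```text
clock: 22.85
tcp_pos: [684.1, -0.3, 140.0]
eef_rot: [[0.951, 0.184, 0.248], [0.178, -0.983, 0.046], [0.253, 0.001, -0.968]]
wrist_force: [-15.1, 1.4, 20.1]
grip_width: 87.7
grasp_force: 12.2
[-2.6  4.2 24.7] [ 1.264e+02 -1.000e-01  2.100e+00]
```

```bash
python3 -m handwheel '{"travel":[[0,0,-10],[0,0,-40],[-20,0,-90],[-60,0,-140],[-100,0,-170],[-150,0,-180],[-150,0,-180]],"turn":[[0,0,0],[0,0,0],[0,0,0],[0,0,0],[0,0,0],[0,0,0],[0,0,0]]}'
cat > chk.py <<'E'
from v import *
from g import *
A={n:imaging.camera(n) for n in('scene','top')}
np.savez('last.npz',**A)
def prof(n,l):
    g=cv2.cvtColor(A[n],cv2.COLOR_RGB2GRAY).astype(np.float32);q=np.vstack([proj(n,x) for x in l]).astype(np.float32)
    return cv2.remap(g,q[:,:1],q[:,1:],1).ravel().astype(int)
for n in A:
    for y in(-60,-40,-25,25,40,60): print(n,'top edge y',y,'x 130..166',prof(n,[bay(x,y,0) for x in np.arange(130,168,3)]))
    for x in(35,80,125,138): print(n,'right side x',x,'y -64..-90',prof(n,[bay(x,y,0) for y in np.arange(-64,-90,-2)]))
    print(n,'catch x 120..190',prof(n,[bay(x,0,6) for x in np.arange(120,190,4)]))
E
python3 chk.py
```

```text
clock: 23.55
tcp_pos: [494.3, -35.8, 275.5]
eef_rot: [[0.951, 0.183, 0.251], [0.177, -0.983, 0.047], [0.255, -0.001, -0.967]]
wrist_force: [0.8, 0.4, -0.1]
grip_width: 87.6
grasp_force: 0.0
scene top edge y -60 x 130..166 [161 161 160 160 170 204 234 239 240 240 241 241 241]
scene top edge y -40 x 130..166 [161 160 160 155 141 211 238 240 240 240 240 240 241]
scene top edge y -25 x 130..166 [160 161 161 159 161 213 234 241 241 240 240 240 241]
scene top edge y 25 x 130..166 [159 159 159 159 166 201 236 239 239 238 237 238 239]
scene top edge y 40 x 130..166 [158 159 159 158 158 186 222 224 217 218 212 207 206]
scene top edge y 60 x 130..166 [117 130 148 152 154 155 133 107  79  62  55  69  74]
scene right side x 35 y -64..-90 [159 159 159 158 156 160 175 209 233 237 238 239 239]
scene right side x 80 y -64..-90 [156 158 160 158 153 158 177 206 231 237 238 239 239]
scene right side x 125 y -64..-90 [158 159 160 161 158 162 183 208 227 235 236 237 237]
scene right side x 138 y -64..-90 [158 158 160 163 163 165 180 212 235 237 237 237 237]
scene catch x 120..190 [158 159 159 165 193 202
[... 287 characters left out ...]
9 229 230 232]
top top edge y 25 x 130..166 [139 140 139 142 153 175 214 226 230 230 231 230 231]
top top edge y 40 x 130..166 [140 140 141 141 154 181 215 226 229 231 232 232 233]
top top edge y 60 x 130..166 [140 140 141 142 154 180 216 226 228 229 231 231 233]
top right side x 35 y -64..-90 [139 140 140 144 150 163 176 193 209 217 222 225 226]
top right side x 80 y -64..-90 [119 125 131 135 140 149 159 180 198 211 220 222 224]
top right side x 125 y -64..-90 [133 135 136 137 138 140 151 169 189 209 217 220 222]
top right side x 138 y -64..-90 [142 144 145 147 150 157 170 185 203 214 220 222 222]
top catch x 120..190 [142 140 141 141 145 150 147 153 159 155 153 150 156 177 205 229 238 239]
```

The cover's edges line up with the face in both views, so it looks flush. I'll compare the catch with its position in the first pictures.

Run:
```python
from v import *
from g import *
L=np.load('last.npz')
for n in('scene','top'):
    a=cv2.imread(f'pics/{n}0.png',0).astype(np.float32);b=cv2.cvtColor(L[n],cv2.COLOR_RGB2GRAY).astype(np.float32)
    for y,z in((0,12),(8,12),(-8,12)):
        q=np.vstack([proj(n,bay(x,y,z)) for x in np.arange(124,196,4)]).astype(np.float32)
        print(n,y);[print('  ',cv2.remap(g,q[:,:1],q[:,1:],1).ravel().astype(int)) for g in(a,b)]
    c=proj(n,bay(160,0,8))[0].round().astype(int);h=10
    w=lambda i,k:i[c[1]-k:c[1]+k-2,c[0]-k:c[0]+k]
    print(n,'shift px',cv2.phaseCorrelate(np.ascontiguousarray(a[c[1]-9:c[1]+4,c[0]-9:c[0]+9]),np.ascontiguousarray(b[c[1]-9:c[1]+4,c[0]-9:c[0]+9])),'diff',np.abs(a-b)[c[1]-9:c[1]+7,c[0]-6:c[0]+7].astype(int).tolist() if n=='scene' else '')
```

```text
scene 0
   [ 91 119 168 202 184 163 194 186 164 156 166 160 197 237 241 242 242 242]
   [159 160 176 206 187 166 197 190 168 159 169 163 200 239 242 243 243 243]
scene 8
   [ 88 125 173 197 182 165 181 182 161 153 157 142 193 235 241 242 242 243]
   [159 159 182 200 185 168 183 185 164 157 161 145 195 236 242 243 243 244]
scene -8
   [ 88 126 175 196 183 164 186 205 201 192 189 176 219 237 241 242 242 243]
   [159 160 183 199 186 166 189 209 203 194 192 179 221 239 243 243 243 244]
scene shift px ((-0.4806637539291909, -0.3234996411232851), 0.6940092170680011) diff [[85, 75, 18, 0, 1, 1, 1, 1, 1, 1, 0, 2, 3], [83, 40, 1, 1, 2, 1, 1, 1, 1, 1, 1, 1, 1], [66, 8, 1, 1, 1, 1, 1, 0, 1, 1, 1, 1, 1], [20, 0, 1, 2, 2, 1, 1, 1, 1, 1, 1, 1, 1], [1, 1, 1, 1, 2, 1, 1, 1, 1, 1, 1, 1, 1], [1, 1, 2, 3, 3, 2, 2, 2, 2, 2, 1, 2, 1], [2, 2, 2, 3, 2, 2, 3, 3, 2, 2, 2, 2, 1], [1, 2, 3, 3, 4, 4, 3, 2, 2, 3, 3, 3, 3], [1, 2, 2, 4, 4, 3, 3, 3, 4, 3, 2, 2, 2], [2, 3, 3, 3, 3, 2, 3, 4, 2, 3, 2, 3, 2], [2, 3, 2, 3, 3, 4, 4, 2, 4, 2, 3, 2, 2], [2, 3, 3, 2, 3, 2, 2, 4, 2, 2, 3, 2, 2], [3, 4, 2, 3, 3, 3, 3, 2, 3, 3, 3, 2, 1], [3, 2, 4, 4, 3, 4, 2, 2, 3, 3, 2, 2, 2], [8, 4, 4, 3, 4, 3, 4, 4, 2, 1, 2, 2, 2], [34, 17, 14, 8, 3, 2, 5, 3, 4, 3, 2, 2, 1]]
top 0
   [ 60  98 129 139 144 149 141 156 155 152 147 148 161 188 214 233 237 238]
   [140 141 141 141 148 152 145 159 158 154 152 151 164 191 218 235 239 240]
top 8
   [ 83 115 134 138 141 148 158 177 167 157 164 172 181 202 219 233 236 237]
   [141 140 140 141 144 152 162 181 171 160 167 176 184 206 223 235 238 239]
top -8
   [ 93 120 134 138 141 144 157 177 174 152 147 155 169 191 215 230 235 237]
   [138 139 139 140 143 147 160 180 177 156 150 158 174 195 219 234 238 239]
top shift px ((0.024618512686231497, 0.5194723139666362), 1.008415776711923) diff
```

```bash
python3 -c "
from bench import finish_job
print(finish_job())"
```

```text
the job is handed in; nothing more can be done
None
```

The job is handed in: the cartridge is on the bay floor, rib outward, and the cover is hooked and shut flush with the catch back at rest, as far as the cameras and force readings show; the judge gave no verdict. I regripped the cover once because the wrist hit its joint limit.

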